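# Switch on and tare the kitchen scale

### The job

Get the kitchen scale ready for weighing into the bowl that stands on it: with the fingertips press the power key (the larger of the two round keys) and let it come up, then press the tare key (the long bar-shaped one), let it come up and draw the hand back clear. Press gently but well down, for a moment each, one key at a time. Do not press the other two keys, do not touch the bowl, and leave everything else on the worktop where it stands.

Things in the scene. Friction and masses are not known exactly. Their poses are not given: they have to be found in the camera images.
- scale: white kitchen bench scale, fixed, 280 deep x 240 wide x 40 mm high (console), with a steel platform at its rear, top at 52 mm. Origin on the worktop 10 mm behind its middle; its +x points from the console to the rear (away from the robot, yaw up to 0.4 either way), y across, z up. The flat console (top at 40 mm) is the strip from x -150 to -60 mm with the key row along x = -122 mm, at y = -81, -27, 27 and 81 mm; a dark display lies behind the keys.
- power_unit: power key: round, 32 mm across, the larger of the two round keys. Listed point: on the console's surface under the key's middle; the key stands straight above it, its top 9 mm above this point when up. x and y axes as the scale's. All four keys sit in one row across the console, 54 mm from one to the next, in an order that differs each time; all are of the same grey plastic.
- tare_unit: tare key: a bar 38 mm long (along the scale's y) and 14 mm wide. Listed point: on the console's surface under the key's middle; the key stands straight above it, its top 9 mm above this point when up. x and y axes as the scale's. All four keys sit in one row across the console, 54 mm from one to the next, in an order that differs each time; all are of the same grey plastic.
- units_unit: units key, not to be pressed: round, 16 mm across. Listed point: on the console's surface under the key's middle; the key stands straight above it, its top 9 mm above this point when up. x and y axes as the scale's. All four keys sit in one row across the console, 54 mm from one to the next, in an order that differs each time; all are of the same grey plastic.
- light_unit: light key, not to be pressed: square, 18 x 18 mm. Listed point: on the console's surface under the key's middle; the key stands straight above it, its top 9 mm above this point when up. x and y axes as the scale's. All four keys sit in one row across the console, 54 mm from one to the next, in an order that differs each time; all are of the same grey plastic.
- power_key (a joint): power key: travel of this key in m: 0 up, 0.005 fully down; it counts as pressed beyond 0.003. Sprung: about 1 N starts it moving, 2.8 N holds it at 3 mm, 4 N takes it fully down; it comes up by itself. More than 25 N on it is too rough.
- tare_key (a joint): tare key: travel of this key in m: 0 up, 0.005 fully down; it counts as pressed beyond 0.003. Sprung: about 1 N starts it moving, 2.8 N holds it at 3 mm, 4 N takes it fully down; it comes up by itself. More than 25 N on it is too rough.
- units_key (a joint): units key: travel of this key in m: 0 up, 0.005 fully down; it counts as pressed beyond 0.003. Sprung: about 1 N starts it moving, 2.8 N holds it at 3 mm, 4 N takes it fully down; it comes up by itself. More than 25 N on it is too rough.
- light_key (a joint): light key: travel of this key in m: 0 up, 0.005 fully down; it counts as pressed beyond 0.003. Sprung: about 1 N starts it moving, 2.8 N holds it at 3 mm, 4 N takes it fully down; it comes up by itself. More than 25 N on it is too rough.
- bowl: loose white ceramic bowl, 150 mm across the rim, 60 mm high, on the platform; its rim is 112 mm above the worktop and stays at least 80 mm behind the middle of the key row. Origin: centre of its underside.
- salt: loose steel salt shaker, 42 mm across, 67 mm high, standing in front of the console (robot's side), about 80 to 95 mm from the key row. Origin: centre of its underside.
- carrot: loose carrot, 153 mm long, 28 mm thick, lying on the worktop in front of the console (robot's side), roughly along the scale's front. Origin: under its middle; x towards its tip.
- mill: loose dark wooden pepper mill, 54 mm across, 160 mm high, beside the scale's platform at +y. Origin: centre of its underside.
- mug: loose blue mug, 76 mm across, 85 mm high, beside the platform at -y. Origin: centre of its underside.
- peeled_carrot: loose carrot, 153 mm long, 28 mm thick, on the thick wooden board at the robot's left (board 360 x 280 mm, top at 40 mm). Origin: under its middle; x towards its tip.
- knife: loose chef's knife, 300 mm long, 24 mm thick, lying flat on the board. Origin: under the joint of handle and blade; x towards its tip.
- onion: loose onion, 68 mm across, 69 mm high, on the square white plate (250 mm) at the robot's right. Origin: centre of its underside.
Things that resemble listed ones, but are neither listed nor needed, are in the scene too. Several things have the shape of the mug; the one meant has the colours described above. Leave any turquoise look-alike of the onion alone.

How it is judged (in metres and radians):
On the way, in this order (a step that is already met when the one before it is completed fails the run):
1. the power key is pressed by the fingers past 3 mm for 0.1 s, with the tare key up (value of joint power_key above 0.003 m and contact force between the fingers and power_unit above 0.5 N and value of joint tare_key below 0.0015 m), for 0.1 s.
2. the power key has come up again (value of joint power_key below 0.0015 m), for 0.1 s.
3. the tare key is pressed by the fingers past 3 mm for 0.1 s, with the power key up (value of joint tare_key above 0.003 m and contact force between the fingers and tare_unit above 0.5 N and value of joint power_key below 0.0015 m), for 0.1 s.
4. the tare key has come up again (value of joint tare_key below 0.0015 m), for 0.1 s.
At the end, for the whole second after the job is handed in: All four keys are up (within 1.5 mm); the bowl stands level (within 0.1 rad); the bowl and every other loose thing lie within 15 mm of where they were, at rest (value of joint each of power_key, tare_key, units_key, light_key below 0.0015 m and distance of each of bowl, salt, mill, mug, carrot, peeled_carrot, knife, onion from where it was at the start of the episode below 0.015 m and linear speed of each of bowl, salt, mill, mug, carrot, peeled_carrot, knife, onion below 0.03 m/s and angle between bowl's own z axis and vertical below 0.1 rad); the robot touches nothing.
It fails at once if the units or light key is pressed (beyond 2 mm) (value of joint any of units_key, light_key above 0.002 m).
It fails at once if the power and tare keys are both pressed at once (beyond 2 mm) (value of joint each of power_key, tare_key above 0.002 m).
It fails at once if a key or the scale is pushed with more than 25 N (contact force between any of the fingers, the arm and scale above 25 N or contact force between any of the fingers, the arm and power_unit above 25 N or contact force between any of the fingers, the arm and tare_unit above 25 N or contact force between any of the fingers, the arm and units_unit above 25 N or contact force between any of the fingers, the arm and light_unit above 25 N).
It fails at once if the robot touches the bowl (more than 0.5 N) (contact force between any of the fingers, the arm and bowl above 0.5 N).
It fails at once if a loose thing is moved or lifted by more than 15 mm (distance of any of bowl, salt, mill, mug, carrot, peeled_carrot, knife, onion from where it was at the start of the episode above 0.015 m).
It also fails if it takes over 35 s, if anything falls off the work surface, if the arm or the gripper's body presses on something with over 40 N, if the wrist force passes 120 N, or if a joint passes its speed limit or range.

### The arm

A 7-joint arm with a two-finger parallel gripper is mounted at the origin on the work surface. World frame = base frame: x ahead of the robot, y to its left, z up, the work surface at z = 0. Lengths are in m, angles in degrees, forces in N, time in s.
With the tool pointing down it reaches from about 0.4 to 0.9 m from the base axis. Payload 5.5 kg.
Tool frame: the origin (TCP) lies midway between the tips of the shut fingers; the grasp point (between the pads) lies 19 mm behind it (bot.hold_point_z is the distance from the TCP to the grasp point, in m); z points along the fingers, y is the direction in which the jaws open and shut (so a half turn about z gives the same grasp; the last joint's range is limited). The gripper opens to 85 mm and grips with 20 to 120 N. Pads are 22 mm wide; open, the fingers measure 114 mm over their backs; the gripper's body (76 mm by 85 mm) begins 54 mm behind the grasp point. The pads swing forward as they close: fully open they stand 13 mm farther back than shut.
Start: joints at [-48.117, 28.699, -24.465, 88.831, 12.651, 65.22, -12.049], TCP at [0.293, 0.58, 0.231] pointing down, gripper open.
Joint ranges: [-164.97, 164.97], [-17.58, 116.51], [-87.97, 89.64], [11.32, 138.91], [-80.73, 260.73], [10.89, 115.49], [-147.41, 147.41]. Speed limits (degrees/s): [147.25, 147.25, 180, 180, 180, 180, 180].

### API

Orientations are given as [roll, pitch, yaw] about the fixed x, y, z axes, in that order (R = Rz(yaw) Ry(pitch) Rx(roll)).
In Python, from plant import bot gives the robot as it stands.
- The arm moves only by the tool play_rows, never from a script. Its arguments are lists of equal length, an entry for each row: "angular": the turn, a rotation vector about the tool's x, y, z in rad, a list of three; "slide": the shift along the tool's x, y, z in m, a list of three; "claw": the opening in per cent of the stroke, from 0 (shut) to 100 (fully open). In form: {"angular": [[rx, ry, rz], ...], "slide": [[x, y, z], ...], "claw": [claw, ...]}. A call has 1 to 12 rows; each row is the pose to reach, as a shift and turn from the pose commanded when the call began, along the tool's axes at that moment; what a row does not reach only later rows make up. A row lasts 1/8 s, in which the tool goes at most 62.5 mm and 10.7 degrees, less where a joint would pass 70% of its speed; a pose out of reach is approached as far as the arm can. A call with a gripper value outside its range is refused whole. The fingers move at their own pace and stop on an object; "squeeze" is the grip in N (left out, the last holds). Time passes only in rows, so rows that repeat a pose let the fingers close. It gives the time, the measured TCP pose, the force and the opening at its end, in the units of the state.
- bot.read_state(): the state, without advancing time (a new reading comes with each control period).
- bot.camera(name): name is "side" or "top" or "wrist"; returns (picture, depth): 384x512x3 uint8, red, green, blue; 384x512 float32, m along the optical axis (not along the pixel's ray), 0 where there is no reading.
- bot.calibration(name): a dict with "mtx" (3x3 intrinsics, pixels), "origin" and "orientation" of the camera in the world. Camera axes: x right, y down, z forward; pixel columns grow to the right and rows downward; lengths in m; the calibration is good to about 2 mm. A picture is of the moment at which its call begins: read the wrist's pose just before it. calibration takes no time and is no camera call; for the wrist camera it gives the pose at the moment of the call.
- bot.job_done(): hands the job in, once; it reports no verdict.
The state is a dict: "time": time; "joint_positions": joint angles; "joint_vel": joint speeds; "effort": joint torques, N m; "ee_pos": TCP position; "tool_rot": TCP orientation; "force": force on the tool from outside, world axes, zero at the start; "moment": the same for the moment, N m; "gripper_width": finger opening in m.
Only numpy, scipy, OpenCV 4.12 (cv2) and the standard library are available. Lean on these libraries where they do the work, as an engineer would, in place of code of your own. Each camera call takes 0.05 s, during which the arm holds its last target.

## Working session

There is one attempt and no reset: what is moved stays moved. The work goes in short steps, Python scripts to look and compute and a tool call to move; the robot and the scene stay as the last step left them, time stands still between calls to the robot, and variables do not carry over. Pictures are saved under pics/ and viewed, and the job is handed in when it is done.

Besides the shell and the picture viewer there is one more tool, called after "Call:" as name(argument=value, ...), one argument or row to a line, values as JSON. play_rows: Moves the arm, as the interface text tells. Its arguments: {"type":"object","properties":{"angular":{"type":"array","items":{"type":"array","items":{"type":"number"}}},"slide":{"type":"array","items":{"type":"array","items":{"type":"number"}}},"claw":{"type":"array","items":{"type":"number"}},"squeeze":{"type":"number"}},"required":["angular","slide","claw"]}

```bash
mkdir -p pics; cat > h.py <<'E'
import numpy as np, cv2
from plant import bot
from scipy.spatial.transform import Rotation as R
def shot(name,fn):
    c=bot.calibration(name); p,d=bot.camera(name)
    np.savez(fn,p=p,d=d,K=np.array(c['mtx']),o=np.array(c['origin']),q=np.array(c['orientation']))
    cv2.imwrite(f'pics/{fn}.png',cv2.cvtColor(p,cv2.COLOR_RGB2BGR)); return p,d,c
E
python3 - <<'E'
from h import *
for n in('top','side'):
    p,d,c=shot(n,n+'1'); print(c)
s=bot.read_state();print(s)
E
```

```text
{'mtx': array([[410.80514375,   0.        , 261.02196122],
       [  0.        , 410.80514375, 193.30215123],
       [  0.        ,   0.        ,   1.        ]]), 'origin': array([0.43933666, 0.00672281, 1.45873168]), 'orientation': array([-176.04295346,   -0.63982195,  -91.68333504])}
{'mtx': array([[423.14742799,   0.        , 256.96085555],
       [  0.        , 423.14742799, 192.5913078 ],
       [  0.        ,   0.        ,   1.        ]]), 'origin': array([ 0.50879005, -0.98782625,  0.97224528]), 'orientation': array([-132.17148913,   -0.77405839,   -2.20735599])}
{'time': 0.1, 'joint_positions': array([-48.11857974,  28.74814969, -24.45483494,  88.88725609,
        12.65118127,  65.2196455 , -12.05029389]), 'joint_vel': array([ 0.00871404, -0.12288781, -0.05812167, -0.11895164, -0.03715319,
       -0.06502429,  0.01944878]), 'effort': array([-1.05744257e-02, -5.70810592e+01, -5.83863929e+00, -2.81748533e+01,
        1.04684383e-02,  5.56396670e-03, -6.47574026e-06]), 'ee_pos': array([0.29282375, 0.57958836, 0.23035418]), 'tool_rot': array([-1.79898400e+02, -3.29548660e-03,  1.53201555e+02]), 'force': array([0.31169783, 0.31693057, 0.06986938]), 'moment': array([ 0.01075721, -0.00171617,  0.0076515 ]), 'gripper_width': 0.08554150725387948}
```

View pics/top1.png

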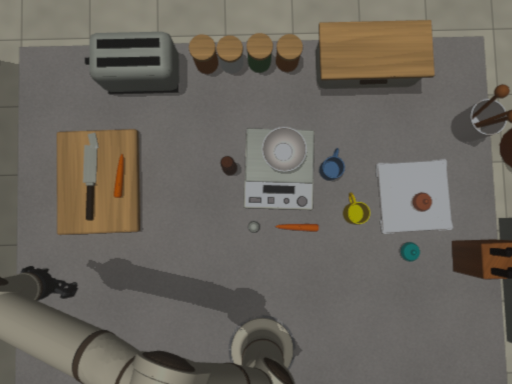

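View pics/side1.png

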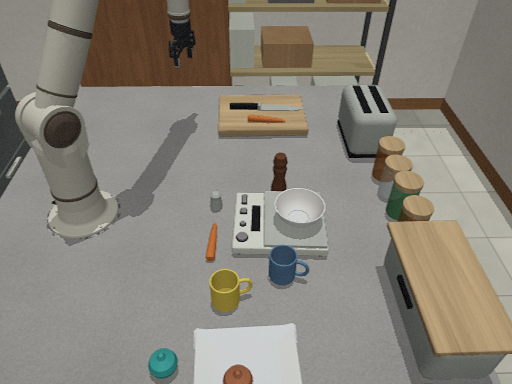

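The top view shows the console at about rows 185–208. From left to right the keys are a bar at (255,200), then (271,200), (287,201) and a large round one at (302,201). I'll enlarge it and measure.

```bash
cat >> h.py <<'E'
def load(fn): return np.load(fn+'.npz')
def ray(f,u,v,z):
    K,o=f['K'],f['o']; Rm=R.from_euler('xyz',f['q'],degrees=True).as_matrix()
    r=Rm@np.linalg.inv(K)@np.array([u,v,1.]); t=(z-o[2])/r[2]; return o+t*r
E
python3 - <<'E'
from h import *
a=load('top1');b=load('side1')
cv2.imwrite('pics/c1.png',np.hstack([cv2.resize(cv2.cvtColor(f['p'],4)[y:y+90,x:x+90],(400,400),interpolation=2) for f,x,y in((a,235,125),(b,220,180))]))
for f,x0,x1,y0,y1 in((a,244,315,193,209),(b,234,251,194,248)):
    g=cv2.cvtColor(f['p'],cv2.COLOR_RGB2GRAY)[y0:y1,x0:x1]
    print(np.percentile(g,[5,50,95]))
    m=(g<np.percentile(g,95)-60).astype(np.uint8)
    n,l,st,ce=cv2.connectedComponentsWithStats(m)
    for i in range(1,n):
        if st[i,4]>8:
            u,v=ce[i]+[x0,y0]; print(st[i],u.round(1),v.round(1),ray(f,u,v,.049).round(4))
E
```

```text
[ 86. 147. 153.]
[40  0 10  1 10] 288.5 193.0 [ 0.5347 -0.1065  0.049 ]
[53  3 10 10 38] 301.4 201.2 [ 0.5051 -0.1498  0.049 ]
[ 5  4 12  6 36] 254.8 199.7 [0.515  0.0102 0.049 ]
[24  4  6  7 23] 270.4 200.2 [ 0.5116 -0.0434  0.049 ]
[40  5  5  6 17] 286.0 200.3 [ 0.5098 -0.097   0.049 ]
[ 2 15 15  1 15] 253.0 208.0 [0.4866 0.0171 0.049 ]
[ 62.85 199.   205.  ]
[ 7  0  7 11 55] 244.0 199.3 [ 0.5178 -0.0009  0.049 ]
[ 6 14  7  6 40] 243.0 210.6 [ 0.514 -0.052  0.049]
[ 6 27  6  6 30] 242.4 223.5 [ 0.5114 -0.107   0.049 ]
[ 2 38 12 10 99] 241.5 236.7 [ 0.5082 -0.1599  0.049 ]
```

View pics/c1.png

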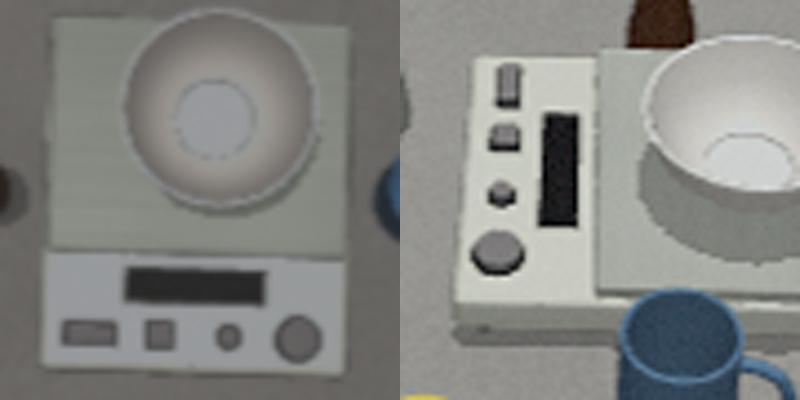

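Order along the scale's +y is tare, light, units, power. The two views disagree by several mm because of shadows and key sides, so I'll hover with the fingers shut and refine with the wrist camera.

```bash
cat >> h.py <<'E'
def delta(p,yaw):
    s=bot.read_state(); T=R.from_euler('xyz',s['tool_rot'],degrees=True); G=R.from_euler('xyz',[180,0,yaw],degrees=True)
    print('slide',T.inv().apply(np.array(p)-s['ee_pos']).round(4),'ang',(T.inv()*G).as_rotvec().round(4))
E
python3 - <<'E'
from h import *
c=bot.calibration('wrist');s=bot.read_state()
T=R.from_euler('xyz',s['tool_rot'],degrees=True)
print(T.inv().apply(c['origin']-s['ee_pos']), (T.inv()*R.from_euler('xyz',c['orientation'],degrees=True)).as_matrix().round(2),c['mtx'][0,0])
delta([.48,-.07,.26],176.5)
a=load('top1')
for n,u,v,z in(('mill',228,160,.16),('salt',254,227,.067),('bowlfront',283,172,.112),('mug',332,168,.085),('ymug',357,212,.085)): print(n,ray(a,u,v,z).round(3))
E
```

```text
[ 0.08179505 -0.00057956 -0.14251188] [[-0.   -0.95 -0.32]
 [ 1.   -0.    0.  ]
 [-0.   -0.32  0.95]] 297.4634507273272
slide [-0.4599 -0.4955 -0.0288] ang [-1.700e-03 -4.000e-04 -4.066e-01]
mill [0.638 0.092 0.16 ]
salt [0.422 0.015 0.067]
bowlfront [ 0.6   -0.086  0.112]
mug [ 0.613 -0.253  0.085]
ymug [ 0.462 -0.331  0.085]
```

Call:
play_rows(
  angular=[
    [0,0,-0.03],
    [0,0,-0.07],
    [0,0,-0.1],
    [0,0,-0.14],
    [0,0,-0.18],
    [0,0,-0.22],
    [0,0,-0.26],
    [0,0,-0.3],
    [0,0,-0.34],
    [0,0,-0.38],
    [0,0,-0.4066],
    [0,0,-0.4066],
  ],
  slide=[
    [-0.03,-0.032,-0.01],
    [-0.07,-0.075,-0.02],
    [-0.11,-0.118,-0.0288],
    [-0.15,-0.162,-0.0288],
    [-0.19,-0.205,-0.0288],
    [-0.23,-0.248,-0.0288],
    [-0.27,-0.29,-0.0288],
    [-0.31,-0.333,-0.0288],
    [-0.35,-0.376,-0.0288],
    [-0.39,-0.419,-0.0288],
    [-0.43,-0.462,-0.0288],
    [-0.46,-0.4955,-0.0288],
  ],
  claw=[0,0,0,0,0,0,0,0,0,0,0,0],
)

```text
time: 1.6
ee_pos: [0.4802, -0.0722, 0.2599]
tool_rot: [-180.0, -0.0, 176.4]
force: [1.2, 0.4, 1.0]
gripper_width: 0.0001
```

```bash
python3 - <<'E'
from h import *
s=bot.read_state();print(s['time'],s['ee_pos'],s['tool_rot'],s['gripper_width'],s['force'],s['joint_positions'])
delta([.48,-.07,.26],176.5)
E
```

```text
1.6 [ 0.48022386 -0.07221243  0.25991766] [-1.79977457e+02 -1.30834743e-02  1.76401769e+02] 8.142858774292316e-05 [1.21530408 0.38198038 0.9813031 ] [  8.54431427   8.39466531  -3.50059781 110.53913643   0.6095548
  61.09550708  91.18815065]
slide [ 0.0004  0.0022 -0.0001] ang [-0.0004 -0.0002 -0.0017]
```

Call:
play_rows(
  angular=[
    [0,0,0],
    [0,0,0],
  ],
  slide=[
    [0,0,0],
    [0,0,0],
  ],
  claw=[0,0],
)

```text
time: 1.85
ee_pos: [0.4798, -0.0689, 0.2597]
tool_rot: [180.0, -0.1, 176.5]
force: [-0.6, -0.4, -0.1]
gripper_width: 0.0003
```

```bash
python3 - <<'E'
from h import *
s=bot.read_state();print(s['ee_pos'])
p,d,c=shot('wrist','w1')
E
```

```text
[ 0.47979801 -0.0688956   0.25967559]
```

View pics/w1.png

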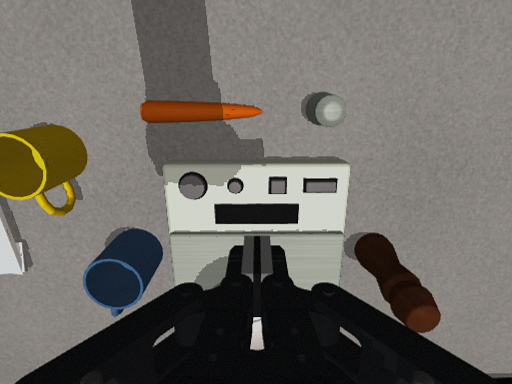

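The wrist view is clear: power at (193,186), units (235,186), light (278,185), tare (320,185). I'll measure the tops, checking with depth.

```bash
python3 - <<'E'
from h import *
f=load('w1'); K,o=f['K'],f['o'];Rm=R.from_euler('xyz',f['q'],degrees=True).as_matrix()
v,u=np.mgrid[:384,:512]; P=np.stack([u,v,np.ones_like(u)],-1)@np.linalg.inv(K).T*f['d'][...,None]@Rm.T+o
g=cv2.cvtColor(f['p'],cv2.COLOR_RGB2GRAY)
x0,x1,y0,y1=170,345,170,202
m=((g[y0:y1,x0:x1]>75)&(g[y0:y1,x0:x1]<165)).astype(np.uint8)
z=P[y0:y1,x0:x1,2]; print('console z',np.median(z))
for nm,mm in(('colour',m),('depth',(z>np.median(z)+.0055).astype(np.uint8))):
    n,l,st,ce=cv2.connectedComponentsWithStats(mm)
    for i in range(1,n):
        if st[i,4]>40:
            uu,vv=st[i,:2]+(st[i,2:4]-1)/2+[x0,y0]; c=ce[i]+[x0,y0]
            print(nm,st[i],c.round(1),ray(f,*c,.049).round(4),'box',ray(f,uu,vv,.049).round(4), 'z',np.median(z[l==i]).round(4))
a=cv2.resize(cv2.cvtColor(f['p'],4)[150:240,160:355],None,fx=4,fy=4,interpolation=2);cv2.imwrite('pics/w1c.png',a)
E
```

```text
console z 0.04005153075911047
colour [   0    0   71   30 1066] [204.9 181.3] [ 0.4997 -0.1347  0.049 ] box [ 0.5039 -0.1351  0.049 ] z 0.0403
colour [101  11  14  13 165] [277.7 186.6] [ 0.5123 -0.045   0.049 ] box [ 0.5128 -0.0452  0.049 ] z 0.0487
colour [133  12  34  11 323] [320.9 187.1] [0.5162 0.0088 0.049 ] box [0.516  0.0071 0.049 ] z 0.0486
depth [  9   5  26  24 484] [191.3 186.5] [ 0.5055 -0.1524  0.049 ] box [ 0.5055 -0.1522  0.049 ] z 0.0485
depth [101   9  14  15 195] [277.5 186.4] [ 0.512  -0.0452  0.049 ] box [ 0.5115 -0.0452  0.049 ] z 0.0486
depth [ 59  11  12  12 120] [234.5 186.5] [ 0.5088 -0.0987  0.049 ] box [ 0.5088 -0.0987  0.049 ] z 0.0487
depth [136  11  30  11 326] [320.5 186. ] [0.5148 0.0083 0.049 ] box [0.5148 0.0083 0.049 ] z 0.0486
```

View pics/w1c.png

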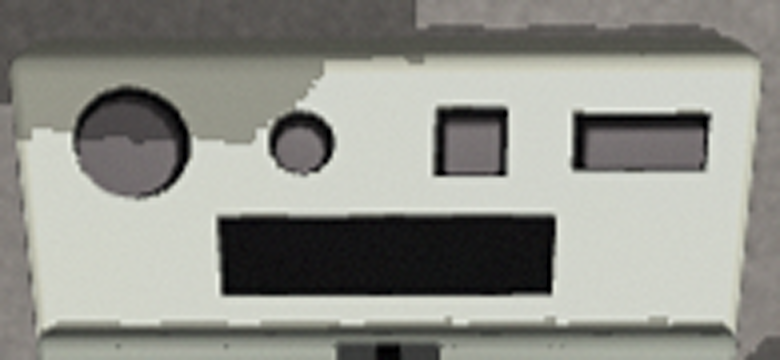

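Spacing is 53.7 mm and heights are 48.6 mm, which matches the sizes given. Power is at (0.5055, -0.152) and tare at (0.515, 0.0085).

```bash
python3 - <<'E'
from h import *
delta([.5055,-.152,.065],176.6)
E
```

```text
slide [-0.0308 -0.0822  0.1947] ang [ 0.0006 -0.0009 -0.0003]
```

Call:
play_rows(
  angular=[
    [0,0,0],
    [0,0,0],
    [0,0,0],
    [0,0,0],
    [0,0,0],
    [0,0,0],
    [0,0,0],
    [0,0,0],
  ],
  slide=[
    [-0.015,-0.04,0.02],
    [-0.031,-0.082,0.05],
    [-0.031,-0.082,0.09],
    [-0.031,-0.082,0.13],
    [-0.031,-0.082,0.165],
    [-0.031,-0.082,0.185],
    [-0.031,-0.082,0.195],
    [-0.031,-0.082,0.195],
  ],
  claw=[0,0,0,0,0,0,0,0],
)

```text
time: 2.9
ee_pos: [0.5061, -0.1521, 0.0649]
tool_rot: [180.0, -0.0, 176.6]
force: [1.1, 1.0, 0.7]
gripper_width: 0.0002
```

Call:
play_rows(
  angular=[
    [0,0,0],
    [0,0,0],
  ],
  slide=[
    [0,0,0],
    [0,0,0],
  ],
  claw=[0,0],
)

```text
time: 3.15
ee_pos: [0.507, -0.1534, 0.0661]
tool_rot: [-180.0, 0.1, 176.5]
force: [0.1, -0.4, -0.1]
gripper_width: 0.0002
```

```bash
python3 - <<'E'
from h import *
delta([.5055,-.152,.0495],176.6)
p,d,c=shot('wrist','w2'); shot('side','s2')
a=cv2.cvtColor(load('s2')['p'],4)[140:270,180:350];cv2.imwrite('pics/s2c.png',cv2.resize(a,None,fx=4,fy=4,interpolation=2))
E
```

```text
slide [0.0016 0.0013 0.0166] ang [-0.0003  0.0019 -0.0017]
```

View pics/w2.png

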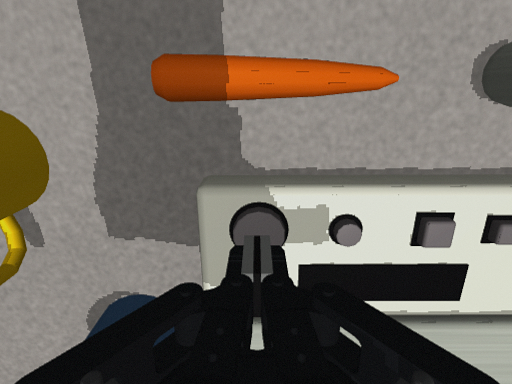

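View pics/s2c.png

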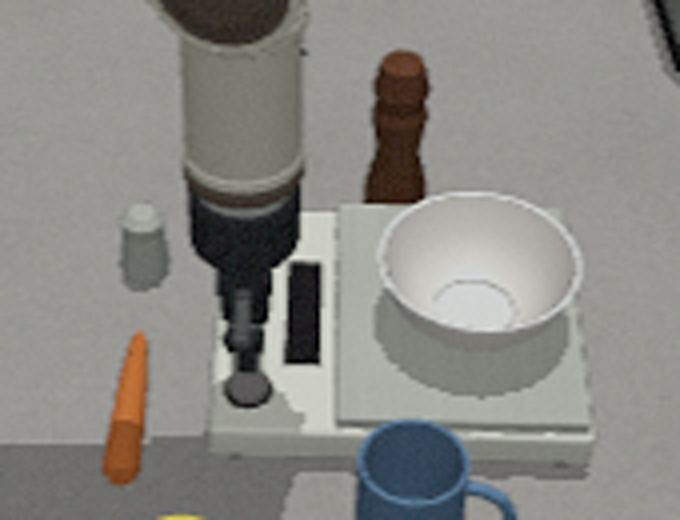

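The fingers sit centred on the power key (u≈258) with clear space all round. I'll press in small steps.

Call:
play_rows(
  angular=[
    [0,0,0],
    [0,0,0],
    [0,0,0],
    [0,0,0],
    [0,0,0],
    [0,0,0],
  ],
  slide=[
    [0.001,0.001,0.008],
    [0.001,0.001,0.014],
    [0.001,0.001,0.017],
    [0.001,0.001,0.019],
    [0.001,0.001,0.019],
    [0.001,0.001,0.019],
  ],
  claw=[0,0,0,0,0,0],
)

```text
time: 4.0
ee_pos: [0.5051, -0.1522, 0.0462]
tool_rot: [180.0, -0.0, 176.5]
force: [-1.4, 1.5, 2.4]
gripper_width: -0.0003
```

```bash
python3 - <<'E'
from h import *
for i in range(3):
    s=bot.read_state();print(s['time'],s['ee_pos'],s['force']); bot.camera('top')
E
```

```text
4.0 [ 0.50512752 -0.15217175  0.04618042] [-1.43604903  1.51997649  2.38399927]
4.05 [ 0.50521434 -0.15219212  0.04622311] [-0.99026299  0.11199984  2.38382001]
4.1 [ 0.50530089 -0.15221853  0.04627485] [-1.06716322  0.8106086   1.73492671]
```

Call:
play_rows(
  angular=[
    [0,0,0],
    [0,0,0],
    [0,0,0],
    [0,0,0],
  ],
  slide=[
    [0,0,0.001],
    [0,0,0.002],
    [0,0,0.002],
    [0,0,0.002],
  ],
  claw=[0,0,0,0],
)

```text
time: 4.65
ee_pos: [0.5054, -0.1522, 0.0442]
tool_rot: [-180.0, 0.0, 176.5]
force: [-1.0, 0.3, 3.6]
gripper_width: -0.0001
```

```bash
python3 - <<'E'
from h import *
for i in range(3):
    s=bot.read_state();print(s['time'],s['ee_pos'],s['force']); bot.camera('top')
E
```

```text
4.65 [ 0.50539123 -0.1522391   0.04417286] [-1.04672873  0.31996625  3.61739247]
4.7 [ 0.50540281 -0.15222     0.04417993] [-2.13221307 -0.06007748  4.2934928 ]
4.75 [ 0.50538405 -0.15225309  0.04416623] [-1.33044069  0.01578346  4.32631551]
```

About 4 N at z = 0.0442, so the key is close to fully down. One more millimetre for certainty, then lift.

Call:
play_rows(
  angular=[
    [0,0,0],
    [0,0,0],
    [0,0,0],
  ],
  slide=[
    [0,0,0.001],
    [0,0,0.001],
    [0,0,0.001],
  ],
  claw=[0,0,0],
)

```text
time: 5.18
ee_pos: [0.5054, -0.1523, 0.0439]
tool_rot: [-180.0, 0.0, 176.5]
force: [-3.6, 0.2, 11.3]
gripper_width: 0.0002
```

Call:
play_rows(
  angular=[
    [0,0,0],
    [0,0,0],
    [0,0,0],
    [0,0,0],
    [0,0,0],
  ],
  slide=[
    [0,0,-0.005],
    [0,0,-0.015],
    [0,0,-0.03],
    [0,0,-0.05],
    [0,0,-0.05],
  ],
  claw=[0,0,0,0,0],
)

```text
time: 5.8
ee_pos: [0.5069, -0.1527, 0.0951]
tool_rot: [-180.0, 0.2, 176.5]
force: [-0.2, 0.4, -0.5]
gripper_width: 0.0
```

```bash
python3 - <<'E'
from h import *
p,d,c=shot('wrist','w3')
delta([.515,.0085,.065],176.6)
E
```

```text
slide [0.001  0.1612 0.0291] ang [-0.0004  0.0024 -0.0019]
```

View pics/w3.png

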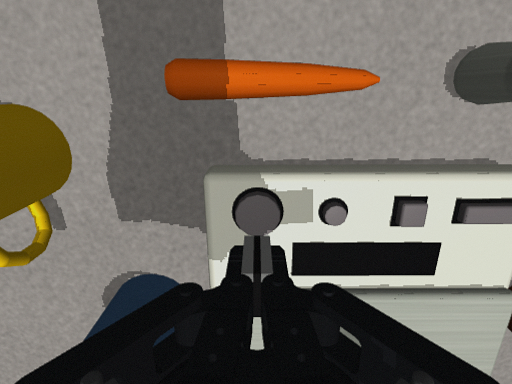

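Bottoming at 11 N confirms the power key went fully down, and the picture shows it back up at (258,211). Next is tare.

Call:
play_rows(
  angular=[
    [0,0,0],
    [0,0,0],
    [0,0,0],
    [0,0,0],
    [0,0,0],
    [0,0,0],
    [0,0,0],
    [0,0,0],
  ],
  slide=[
    [0,0.04,0],
    [0,0.085,0],
    [0,0.13,0],
    [0,0.161,0],
    [0,0.161,0.01],
    [0,0.161,0.03],
    [0,0.161,0.03],
    [0,0.161,0.03],
  ],
  claw=[0,0,0,0,0,0,0,0],
)

```text
time: 6.85
ee_pos: [0.5149, 0.0076, 0.063]
tool_rot: [-180.0, -0.0, 176.4]
force: [-0.1, -0.3, 0.3]
gripper_width: 0.0001
```

```bash
python3 - <<'E'
from h import *
p,d,c=shot('wrist','w4')
delta([.515,.0085,.0455],176.6);print(bot.read_state()['ee_pos'])
E
```

```text
slide [0.0004 0.0007 0.0179] ang [-0.0001  0.0003 -0.0029]
[0.51532751 0.0078159  0.06336755]
```

View pics/w4.png

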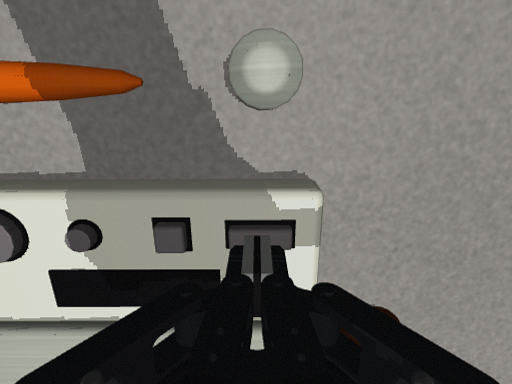

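The fingers are centred over the tare bar (u 225–295, fingers at 257).

Call:
play_rows(
  angular=[
    [0,0,0],
    [0,0,0],
    [0,0,0],
    [0,0,0],
    [0,0,0],
    [0,0,0],
  ],
  slide=[
    [0,0,0.008],
    [0,0,0.013],
    [0,0,0.015],
    [0,0,0.017],
    [0,0,0.0185],
    [0,0,0.0185],
  ],
  claw=[0,0,0,0,0,0],
)

```text
time: 7.65
ee_pos: [0.5149, 0.0084, 0.0446]
tool_rot: [-180.0, -0.0, 176.5]
force: [-1.8, -1.0, 3.4]
gripper_width: -0.0002
```

Call:
play_rows(
  angular=[
    [0,0,0],
    [0,0,0],
    [0,0,0],
    [0,0,0],
  ],
  slide=[
    [0,0,0.001],
    [0,0,0.0015],
    [0,0,0.0015],
    [0,0,0.0015],
  ],
  claw=[0,0,0,0],
)

```text
time: 8.15
ee_pos: [0.5149, 0.0084, 0.0439]
tool_rot: [-180.0, -0.0, 176.5]
force: [-4.6, -1.2, 11.5]
gripper_width: 0.0003
```

Call:
play_rows(
  angular=[
    [0,0,0],
    [0,0,0],
    [0,0,0],
    [0,0,0],
    [0,0,0],
    [0,0,0],
    [0,0,0],
    [0,0,0],
  ],
  slide=[
    [0,0,-0.005],
    [0,0,-0.015],
    [0,0,-0.03],
    [0,0,-0.06],
    [0,0,-0.1],
    [0,0,-0.14],
    [0.02,0,-0.17],
    [0.02,0,-0.17],
  ],
  claw=[0,0,0,0,0,0,0,0],
)

```text
time: 9.15
ee_pos: [0.4962, 0.01, 0.2164]
tool_rot: [180.0, 0.3, 176.5]
force: [0.5, -0.5, 0.6]
gripper_width: -0.0001
```

Call:
play_rows(
  angular=[
    [0,0,0],
    [0,0,0],
    [0,0,0],
    [0,0,0],
  ],
  slide=[
    [0,0,0],
    [0,0,0],
    [0,0,0],
    [0,0,0],
  ],
  claw=[0,0,0,0],
)

```text
time: 9.65
ee_pos: [0.4949, 0.0097, 0.2124]
tool_rot: [-180.0, -0.1, 176.5]
force: [0.5, -0.4, 0.3]
gripper_width: 0.0
```

```bash
python3 - <<'E'
from h import *
shot('wrist','w5');shot('side','s5')
s=bot.read_state();print(s['time'],s['ee_pos'],s['force'])
f=load('w5'); K,o=f['K'],f['o'];Rm=R.from_euler('xyz',f['q'],degrees=True).as_matrix()
v,u=np.mgrid[:384,:512]; P=np.stack([u,v,np.ones_like(u)],-1)@np.linalg.inv(K).T*f['d'][...,None]@Rm.T+o
for i,n in enumerate(('power','units','light','tare')):
    c=np.array([.5055,-.1523])+i/3*np.array([.0095,.1608]); m=np.linalg.norm(P[...,:2]-c,axis=-1)<.005; print(n,m.sum(),np.median(P[m][:,2]))
a,b=load('side1')['p'].astype(int),load('s5')['p'].astype(int)
m=np.abs(a-b).max(-1)>40; cv2.imwrite('pics/cmp.png',np.hstack([cv2.cvtColor(b.astype(np.uint8),4)[100:,130:],cv2.cvtColor((m*255).astype(np.uint8),8)[100:,130:]]))
E
```

```text
9.75 [0.495002   0.00971806 0.212684  ] [ 0.19371006 -0.19488415 -0.30864459]
power 63 0.048532433885466186
units 68 0.048616634673546266
light 65 0.04854489507761539
tare 65 0.04870094359037891
```

View pics/cmp.png

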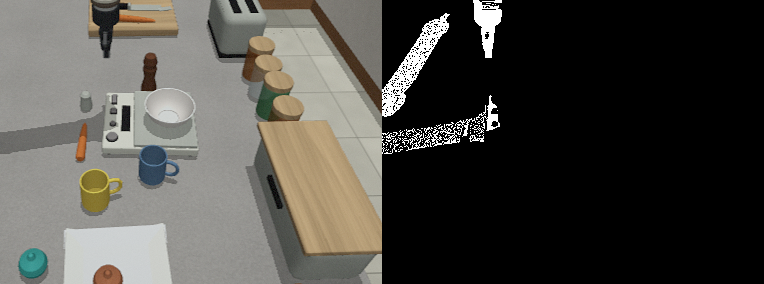

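The only differences from the first side view are the arm and its shadow. All four keys are up (about 48.6 mm) and the hand is clear, so I'm handing in.

```bash
python3 -c "
from plant import bot
print(bot.job_done())"
```

```text
the job is handed in; nothing more can be done
None
```

I pressed the power key and then the tare key with the shut fingertips, let each come up, and drew the hand back to 0.21 m above the worktop. I handed the job in at about 9.8 s; no verdict is reported.

- **Presses:** the fingertips stopped at z = 43.9 mm on both keys, which is full travel. The highest force reading was about 11.5 N, against the 25 N limit.
- **Keys at the end:** the wrist camera's depth put all four key tops at 48.5–48.7 mm, the same as before pressing. The light and units keys were not touched.
- **Other things:** the side view before and after differed only by the arm and its shadow. That comparison was by eye on a difference picture; I did not measure each object's position, and things hidden behind the arm or its shadow were not checked separately.
- **Disagreement:** the first key positions from the top and side cameras differed by up to about 11 mm because of shadows and key sides. I used the wrist-camera depth measurements instead, where the spacing came out at 53.7 mm against 54 mm given.

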